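# Change the price ticket in a snap-shut display holder

### The job

Lay the long price ticket flat on the sloping bed of the ticket holder, centred from side to side, with its lower end right down against the stop ledge. Then swing the hinged clear cover down over it and press it until the catch snaps and holds it fully shut. Leave the short ticket, the pastries and the sign block where they stand.

Things in the scene. Friction and masses are not known exactly. Their poses are not given: they have to be found in the camera images.
- ticket: The long price ticket: a rigid white acrylic plate 100 x 60 x 8 mm with a thin pink border line, 57 g, lying face up on the counter. Origin: centre of its underside; x along its 100 mm length, y along its 60 mm width, z up out of its face. Either end may go down. Another ticket on the counter is only half as long.
- holder: The ticket holder, fixed to the counter, turned up to 0.3 rad: base plate 170 x 110 x 8 mm, two posts, an aluminium bed sloping 30 degrees with its low end towards the robot, and a hinged clear cover. Origin: on the counter near the middle of its base; x ahead (rising side of the bed), z up. The bed is 48 mm wide with nothing beside it, so the ticket overhangs 6 mm each side.
- seat (a point): The point on the bed's surface where the centre of the ticket's underside belongs when its lower end touches the stop ledge. x points up the slope, y level across the bed, z square out of the bed; the ticket comes to lie along these (or with x and y reversed). At x = +62.5 to +74.5 mm is the hinge block, 66 mm wide, 8 mm proud of the bed.
- ledge (a point): Foot of the stop ledge at the bed's low end, 50 mm down the slope from the seat, mid-width; axes as of seat. The ledge is 48 mm wide, 6 mm thick and stands 7 mm out of the bed. The ticket may or may not slide down the bed by itself, and must be brought against the ledge.
- cover (a joint): Opening of the hinged cover in rad: 0 shut (parallel to the bed, underside 10 mm off it, 2 mm clear of a seated ticket), 2.2 fully open. It starts upright, 1.75 to 2.1; a stiff hinge (0.14 N m) keeps it at any angle. A nose under its end meets a sprung roller at about 0.13 rad; about 10 N on the tab drives it past, then the roller pulls it to 0 and holds it. Shut means below 0.03.
- cover_hinge (a point): Middle of the cover's hinge line, 68 mm up the slope from the seat and 12.5 mm out of the bed. Its axes turn with the cover: -x points from the hinge to the free end, y along the hinge line, z out of the outer face (the one seen when shut). The cover is a clear plate with a dark frame, 5 mm thick, 66 mm wide, mid-plane through the hinge line, free end 154 mm from the hinge.
- cover_tab (a point): The press point on the cover's outer face, middle of the wide dark tab (34 mm long) at its free end, 134 mm from the hinge. Axes as of cover_hinge. When shut it lies 66 mm down the slope from the seat and 15 mm out of the bed.
- short_ticket: A bystander: white ticket like the long one but only 50 x 60 x 8 mm. Origin: centre of underside.
- cake: A bystander: round pink pastry 62 mm across and 72 mm tall with cream on top, on a gold board 84 mm across. Origin: centre of underside.
- cake2: A bystander: round dark pink pastry 62 mm across and 65 mm tall on a gold board 84 mm across. Origin: centre of underside.
- sign_block: A bystander: clear acrylic block 45 x 80 x 28 mm with a leaning white card, 80 mm tall in all. Origin: centre of underside.
There are look-alikes about, which are no part of the job. What is shaped like the ticket but blue or purple is not meant. What is shaped like the holder but orange or turquoise is not meant.

How it is judged:
On the way, in this order (a step that is already met when the one before it is completed fails the run):
1. the long ticket lies flat on the bed against the stop ledge, centred, with the cover still open (x of ticket in the frame of seat between -0.0035 and 0.0035 m and y of ticket in the frame of seat between -0.006 and 0.006 m and z of ticket in the frame of seat between -0.003 and 0.003 m and angle between the x axis of ticket and the x axis of seat, either way round below 0.09 rad and value of joint cover above 0.5 rad), for 0.2 s.
2. the cover is pressed shut past its catch over the ticket (value of joint cover below 0.03 rad), for 0.2 s.
At the end, for the whole second after the job is handed in: The long ticket rests on the bed: its centre within 3.5 mm of the seat along the slope (against the stop ledge), within 6 mm of centre across, within 3 mm square to the bed, its length within 0.09 rad of the slope line; the cover is shut below 0.03 rad, held by its catch; the ticket is at rest (x of ticket in the frame of seat between -0.0035 and 0.0035 m and y of ticket in the frame of seat between -0.006 and 0.006 m and z of ticket in the frame of seat between -0.003 and 0.003 m and angle between the x axis of ticket and the x axis of seat, either way round below 0.09 rad and value of joint cover below 0.03 rad and linear speed of ticket below 0.02 m/s); the robot touches nothing.
It fails at once if the short ticket is moved by more than 25 mm (distance of short_ticket from where it was at the start of the episode above 0.025 m).
It fails at once if the taller pastry is moved by more than 25 mm (distance of cake from where it was at the start of the episode above 0.025 m).
It fails at once if the lower pastry is moved by more than 25 mm (distance of cake2 from where it was at the start of the episode above 0.025 m).
It fails at once if the acrylic sign block is moved by more than 25 mm (distance of sign_block from where it was at the start of the episode above 0.025 m).
It also fails if it takes over 64 s, if anything falls off the work surface, if the arm or the gripper's body presses on something with over 40 N, if the wrist force passes 120 N, or if a joint passes its speed limit or range.

### The arm

A 7-joint arm with a two-finger parallel gripper is mounted at the origin on the work surface. World frame = base frame: x ahead of the robot, y to its left, z up, the work surface at z = 0. Lengths are in m, angles in rad, forces in N, time in s.
With the tool pointing down it reaches from about 0.425 to 0.95 m from the base axis. Payload 4.7 kg.
Tool frame: the origin (TCP) lies on the centre line of the jaws, within the pads' length; the fingertips stand robot.nose_length ahead of it and the grasp point (between the pads) lies 8 mm behind it (robot.nose_length is the distance from the TCP to the fingertips, in m); z points along the fingers, x is the direction in which the jaws open and shut, and the axes are right-handed (so a half turn about z gives the same grasp; the last joint's range is limited). The gripper opens to 85 mm and grips with 20 to 120 N. Pads are 22 mm wide; open, the fingers measure 114 mm over their backs; the gripper's body (76 mm by 85 mm) begins 54 mm behind the grasp point. The pads swing forward as they close: fully open they stand 13 mm farther back than shut.
Start: joints at [1.12, 0.469, -0.049, 1.532, 0.024, 1.141, -0.082], TCP at [0.276, -0.616, 0.242] pointing down, gripper open.
Joint ranges: [-2.59, 2.59], [-0.33, 1.99], [-1.39, 1.29], [0.1, 2.45], [-1.04, 4.18], [0.21, 1.99], [-2.66, 2.66]. Speed limits (rad/s): [2.57, 2.57, 3.14, 3.14, 3.14, 3.14, 3.14].

### API

Orientations are given as [roll, pitch, yaw] about the fixed x, y, z axes, in that order (R = Rz(yaw) Ry(pitch) Rx(roll)).
In Python, from plant import robot gives the robot as it stands. Calls block until the motion is done:
- robot.goto(position, orientation): joint-space move of the TCP to a pose.
- robot.move_straight(position, vel=0.15, attitude=None, contact_N=None): straight line of the TCP; attitude=None keeps the orientation; vel is the mean speed in m/s. With contact_N (N) it stops when the force on the tool has changed by that much, and returns True; else False.
- robot.move_joints(angles): joint-space move.
- robot.grip(opening, strength=None): opening from 0.0 (shut) to 1.0 (fully open); strength is the grip in N (None keeps the last); returns when the fingers have stopped.
- robot.sleep(seconds).
- robot.inverse_kinematics(position, orientation): joint angles nearest the present ones, or None.
- robot.sense(): the state.
- robot.grab_frame(name): name is "scene" or "top" or "wrist"; returns a dict with "image" (400x640x3 uint8, red, green, blue), "range_z" (400x640 float32, m along the optical axis (not along the pixel's ray), 0 where there is no reading), "fx", "fy", "cx", "cy" (pixels), "R" (3x3) and "t" (3): a world point X has camera coordinates R X + t. Camera axes: x right, y down, z forward; pixel columns grow to the right and rows downward; lengths in m; the calibration is good to about 2 mm. A picture is of the moment at which its call begins.
A pose or a line that the arm cannot do raises robot.IKError and nothing moves.
- robot.close_job(): hands the job in, once; it reports no verdict.
The state is a dict: "t": time; "joint_pos": joint angles; "joint_velocities": joint speeds; "effort": joint torques, N m; "tcp_pos": TCP position; "tcp_rot": TCP orientation; "wrist_force": force on the tool from outside, world axes, zero at the start; "torque": the same for the moment, N m; "opening": opening from 0.0 (shut) to 1.0 (fully open).
Only numpy, scipy, OpenCV 4.12 (cv2) and the standard library are available. Lean on these libraries where they do the work, as an engineer would, in place of code of your own. Each camera call takes 0.05 s, during which the arm holds its last target.

## Working session

There is one attempt and no reset: what is moved stays moved. The work goes in short steps, each a Python script; the robot and the scene stay as the last script left them, time stands still between calls to the robot, and variables do not carry over. Pictures are saved under pics/ and viewed, and the job is handed in when it is done.

```bash
ls; mkdir -p pics
cat > h.py <<'E'
import numpy as np, cv2
from plant import robot
def save(f,name): cv2.imwrite('pics/'+name,cv2.cvtColor(f['image'],cv2.COLOR_RGB2BGR))
def pts(f):
    z=f['range_z']; v,u=np.mgrid[0:z.shape[0],0:z.shape[1]]
    c=np.stack([(u-f['cx'])/f['fx']*z,(v-f['cy'])/f['fy']*z,z],-1)
    return (c-f['t'])@f['R']
def proj(f,X):
    c=np.asarray(X)@np.asarray(f['R']).T+f['t']; return np.stack([f['fx']*c[...,0]/c[...,2]+f['cx'],f['fy']*c[...,1]/c[...,2]+f['cy']],-1)
E
python3 - <<'E'
from h import *
import pickle
for n in ['scene','top','wrist']:
    f=robot.grab_frame(n); save(f,n+'0.png'); pickle.dump(dict(f),open(n+'0.pkl','wb'))
    print(n,-np.array(f['R']).T@f['t'],f['fx'])
print(robot.sense(),robot.nose_length)
E
```

```text
pics
scene [1.14493428 0.24556138 1.03325195] 371.091377473953
top [0.29901066 0.02160974 1.33425076] 406.9885470538987
wrist [ 0.34865433 -0.58526824  0.37326492] 347.7771231589202
{'t': 0.15, 'joint_pos': array([ 1.12010835,  0.46925848, -0.04859477,  1.53341977,  0.02410445,
        1.14103562, -0.08229078]), 'joint_velocities': array([-0.00052831, -0.00268527,  0.00052726, -0.004282  , -0.00028959,
        0.00085934, -0.00196726]), 'effort': array([ 6.91380519e-04, -5.10766089e+01, -4.66774462e-02, -2.37978995e+01,
        1.07135967e-02,  5.35985077e-03,  3.00610088e-05]), 'tcp_pos': array([ 0.27617426, -0.61543299,  0.24150084]), 'tcp_rot': array([ 3.14153850e+00,  1.53463003e-03, -1.14897186e+00]), 'wrist_force': array([ 0.34665631,  0.07673732, -0.48277035]), 'torque': array([-0.00675717,  0.00570013,  0.0357035 ]), 'opening': 0.9992885080637172} 0.011
```

View pics/scene0.png

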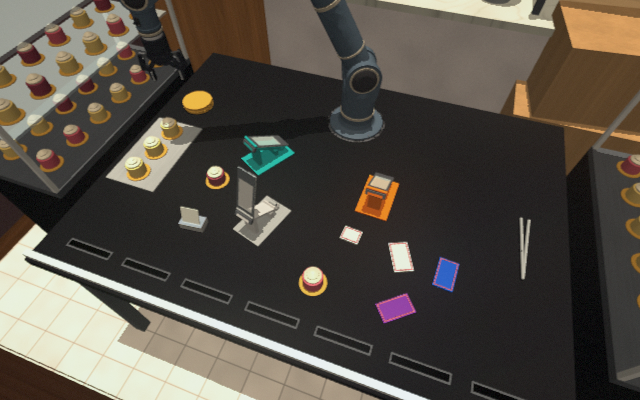

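View pics/top0.png

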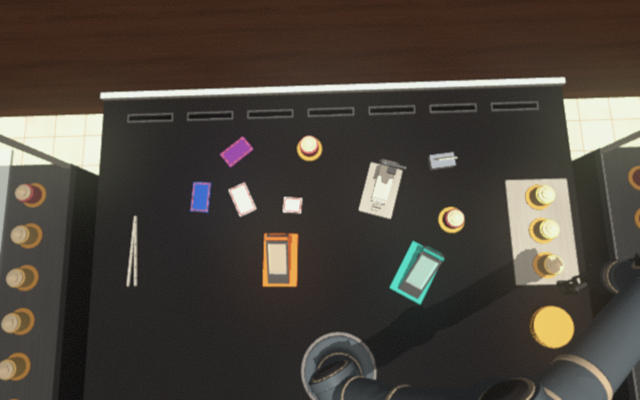

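View pics/wrist0.png

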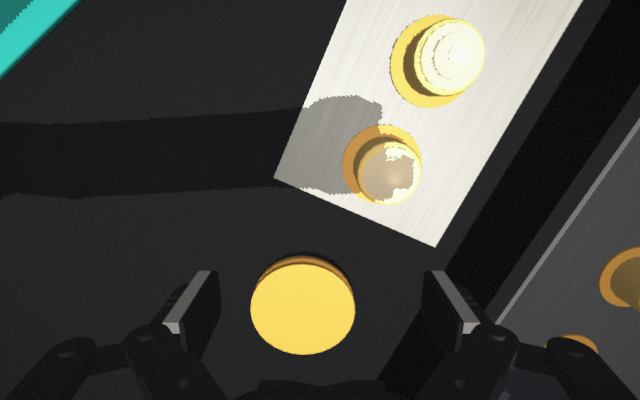

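The top view shows the long white ticket at about (242,199), the short one at (292,205), and the grey holder at (382,188) with its cover upright at about (390,168). The orange and turquoise holders and the blue and purple tickets are decoys. Next I'll get coarse positions and take close wrist views.

```bash
cat >> h.py <<'E'
def ray(f,uv,z):
    uv=np.atleast_2d(uv).astype(float); R=np.array(f['R']); o=-R.T@f['t']
    d=np.c_[(uv[:,0]-f['cx'])/f['fx'],(uv[:,1]-f['cy'])/f['fy'],np.ones(len(uv))]@R
    return o+d*((z-o[2])/d[:,2])[:,None]
E
python3 - <<'E'
from h import *
import pickle
f=pickle.load(open('top0.pkl','rb'))
for n,uv in dict(ticket=(242,199),short=(292,205),holder=(382,188),cake2=(452,219),cake=(309,148),sign=(443,160),orange=(280,260)).items(): print(n,ray(f,uv,0.005)[0])
P=pts(f)
print(P[150:215:5,382])
r=robot
for yaw in (0,np.pi/2,np.pi,-np.pi/2):
  print(yaw,[r.inverse_kinematics(p,[np.pi,0,yaw]) for p in ([0.62,0.25,0.3],[0.55,-0.19,0.35])])
E
```

```text
ticket [0.5508516  0.30126197 0.005     ]
short [0.5257938  0.13452453 0.005     ]
holder [ 0.57456144 -0.165878    0.005     ]
cake2 [ 0.46445495 -0.38855732  0.005     ]
cake [0.72043923 0.07403605 0.005     ]
sign [ 0.66432153 -0.37448781  0.005     ]
orange [0.34593466 0.17598308 0.005     ]
[[ 0.70652218 -0.17301394  0.00183172]
 [ 0.68905854 -0.17214983  0.00163594]
 [ 0.64137071 -0.15560806  0.10978747]
 [ 0.62842415 -0.15642572  0.09846684]
 [ 0.61441109 -0.15675654  0.0904607 ]
 [ 0.60090041 -0.15746067  0.07978985]
 [ 0.58437561 -0.15640294  0.08144448]
 [ 0.57129127 -0.15754172  0.06760909]
 [ 0.55661141 -0.15775378  0.06025284]
 [ 0.5424064  -0.15839893  0.04976293]
 [ 0.52668653 -0.15799482  0.04672269]
 [ 0.51684218 -0.16256516  0.00785419]
 [ 0.4998575  -0.16140992  0.01007652]]
0 [array([ 0.18927901,  0.61712665, -1.03034166,  1.4371444 ,  0.52946283,
        1.3832764 , -0.85585424]), array([ 0.64666825,  0.28062416, -0.49098271,  1.59133043,  0.13579941,
        1.30371572,  0.13604544])]
1.5707963267948966 [array([ 0.21079288,  0.63875598, -1.0802805 ,  1.43592927,  0.56297104,
        1.3996031 ,  0.69068099]), array([ 0.8294934 ,  0.32494562, -0.74188761,  1.58143114,  0.22439987,
        1.32284398,  1.62914374])]
3.141592653589793 [array([ 0.24859009,  0.68567175, -1.17846169,  1.43384212,  0.63157928,
        1.43622884,  2.21250809]), array([-0.55610174,  0.38133695,  1.11900987,  1.65551442, -0.3521756 ,
        1.32798565, -2.52050194])]
-1.5707963267948966 [array([ 0.08482269,  0.54147421, -0.82076029,  1.44329207,  0.39889959,
        1.32893601, -2.33023554]), array([ 0.43687091,  0.25249562, -0.22111351,  1.60344135,  0.05702152,
        1.29198459, -1.36395272])]
```

Run:
```python
from h import *
import pickle
r=robot
r.move_straight([0.30,-0.6,0.40],vel=0.3)
r.goto([0.66,-0.16,0.40],[np.pi,0,np.pi/2])
f=r.grab_frame('wrist'); save(f,'h1.png'); pickle.dump(dict(f),open('h1.pkl','wb'))
r.goto([0.63,0.30,0.22],[np.pi,0,np.pi/2])
f=r.grab_frame('wrist'); save(f,'t1.png'); pickle.dump(dict(f),open('t1.pkl','wb'))
s=r.sense();print(s['t'],s['joint_pos'],s['tcp_pos'])
```

```text
4.775 [-0.02459166  0.63911752 -0.76246332  1.46526772  0.45557472  1.218831
  0.72209983] [0.63128193 0.29829658 0.22039502]
```

View pics/h1.png

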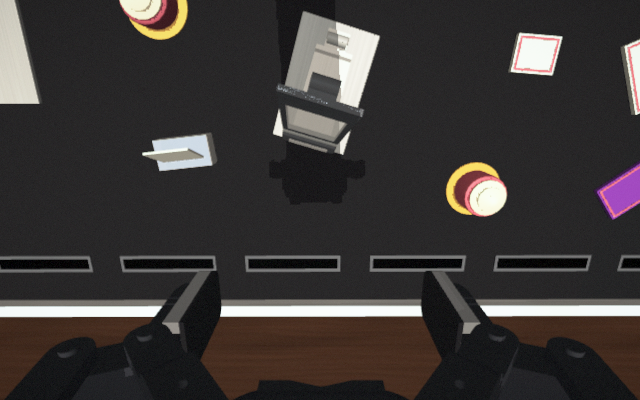

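View pics/t1.png

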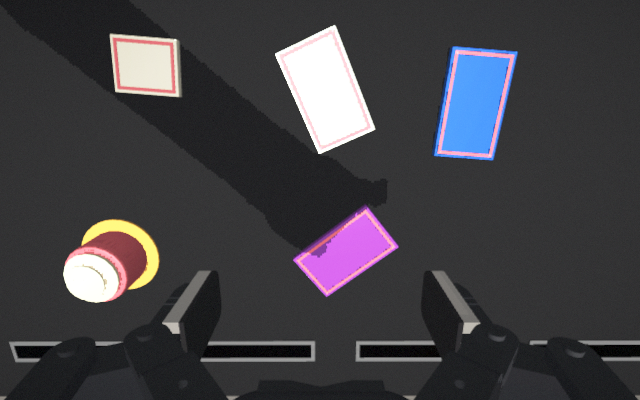

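Run:
```python
from h import *
import pickle
f=pickle.load(open('t1.pkl','rb'))
hsv=cv2.cvtColor(f['image'],cv2.COLOR_RGB2HSV)
m=((hsv[...,2]>150)&(hsv[...,1]<140)).astype(np.uint8); m[:, :250]=0;m[:,400:]=0;m[180:]=0
cs,_=cv2.findContours(m,cv2.RETR_EXTERNAL,cv2.CHAIN_APPROX_NONE); c=max(cs,key=cv2.contourArea)
w=ray(f,c[:,0,:],0.008)[:,:2]
print(cv2.contourArea(c),cv2.minAreaRect((w*1000).astype(np.float32)))
P=pts(f); mm=m>0; print('depth z',np.median(P[mm][:,2]), P[mm].mean(0))
print('cam',-np.array(f['R']).T@f['t'],np.array(f['R'])[2])
f=pickle.load(open('h1.pkl','rb'));P=pts(f)
print('cam',-np.array(f['R']).T@f['t'],np.array(f['R'])[2])
crop=f['image'][0:170,250:400]; cv2.imwrite('pics/h1c.png',cv2.resize(crop[...,::-1],None,fx=5/1.3,fy=5/1.3,interpolation=cv2.INTER_CUBIC)[:600])
for v in range(10,165,6): print(v,[tuple(np.round(P[v,u]*1000).astype(int)) for u in (315,325,335,345)])
```

```text
7101.5 ((551.5126342773438, 302.3240051269531), (100.4721908569336, 60.454010009765625), 23.613243103027344)
depth z 0.008435201186665586 [0.54948009 0.30177477 0.01008895]
cam [0.55496063 0.29714913 0.35220032] [ 3.03644918e-01 -8.68956343e-04 -9.52784870e-01]
cam [ 0.58365419 -0.16273729  0.53160399] [ 3.01869198e-01 -7.91594219e-04 -9.53349023e-01]
10 [(np.int64(471), np.int64(-170), np.int64(1)), (np.int64(470), np.int64(-157), np.int64(-2)), (np.int64(471), np.int64(-143), np.int64(0)), (np.int64(471), np.int64(-130), np.int64(0))]
16 [(np.int64(480), np.int64(-170), np.int64(9)), (np.int64(478), np.int64(-157), np.int64(1)), (np.int64(478), np.int64(-143), np.int64(1)), (np.int64(478), np.int64(-129), np.int64(0))]
22 [(np.int64(487), np.int64(-170), np.int64(9)), (np.int64(487), np.int64(-157), np.int64(8)), (np.int64(487), np.int64(-143), np.int64(8)), (np.int64(486), np.int64(-129), np.int64(1))]
28 [(np.int64(494), np.int64(-170), np.int64(9)), (np.int64(494), np.int64(-157), np.int64(8)), (np.int64(494), np.int64(-143), np.int64(7)), (np.int64(495), np.int64(-130), np.int6
[... 3567 characters left out ...]
.int64(-158), np.int64(120)), (np.int64(632), np.int64(-147), np.int64(136)), (np.int64(647), np.int64(-127), np.int64(10))]
148 [(np.int64(643), np.int64(-170), np.int64(104)), (np.int64(642), np.int64(-158), np.int64(111)), (np.int64(642), np.int64(-146), np.int64(113)), (np.int64(658), np.int64(-126), np.int64(1))]
154 [(np.int64(667), np.int64(-172), np.int64(-2)), (np.int64(667), np.int64(-156), np.int64(0)), (np.int64(667), np.int64(-141), np.int64(-1)), (np.int64(667), np.int64(-126), np.int64(0))]
160 [(np.int64(676), np.int64(-172), np.int64(-1)), (np.int64(676), np.int64(-156), np.int64(1)), (np.int64(676), np.int64(-141), np.int64(0)), (np.int64(676), np.int64(-126), np.int64(2))]
```

View pics/h1c.png

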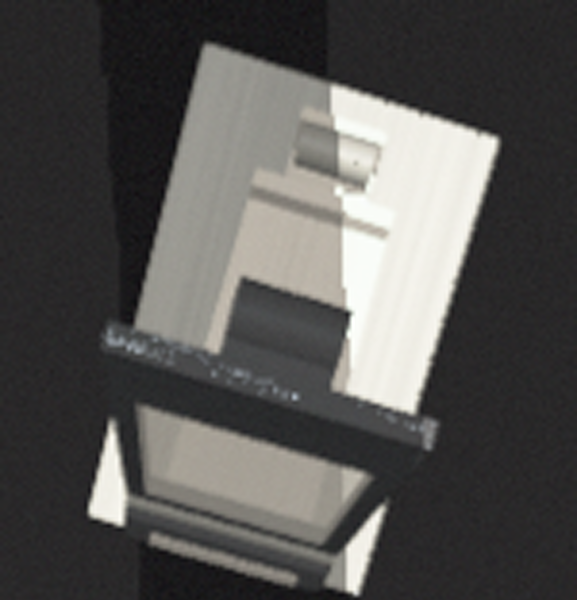

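Run:
```python
from h import *
import pickle
f=pickle.load(open('h1.pkl','rb'));P=pts(f)
g=f['image'].max(-1)
# ray corners: base plate corners in the image (from crop /3.846 + offset)
c=np.array([[207,42],[498,138],[88,515],[360,596]])/3.846+[250,0]
print(c); w=ray(f,c,0.008); print(w)
for a,b in((0,1),(0,2),(1,3),(2,3)): d=w[b]-w[a];print(np.hypot(*d[:2]),np.degrees(np.arctan2(d[1],d[0])))
# bed points
m=(P[...,2]>.040)&(P[...,2]<.09)&(P[...,0]>.52)&(P[...,0]<.60)&(abs(P[...,1]+.15)<.05)&(g>110)
Q=P[m]; A=np.c_[Q[:,:2],np.ones(len(Q))]
x,*_=np.linalg.lstsq(A,Q[:,2],rcond=None); res=Q[:,2]-A@x
k=abs(res)<.006; x,*_=np.linalg.lstsq(A[k],Q[k,2],rcond=None)
print(len(Q),x,'slope deg',np.degrees(np.arctan(np.hypot(x[0],x[1]))),'yaw',np.arctan2(x[1],x[0]))
```

```text
[[303.82215289  10.92043682]
 [379.48517941  35.88143526]
 [272.88091524 133.90535621]
 [343.60374415 154.96619865]]
[[ 0.473628   -0.18519331  0.008     ]
 [ 0.50422552 -0.08234053  0.008     ]
 [ 0.63555761 -0.23377367  0.008     ]
 [ 0.66703366 -0.12852134  0.008     ]]
0.10730750774329915 73.43286224332019
0.16905989797065082 -16.699724808930263
0.16923107036466814 -15.836078696748862
0.10985806526447049 73.3505367226398
1198 [ 0.43149118 -0.12876845 -0.20127117] slope deg 24.24181887779567 yaw -0.29001269486456616
```

```bash
cat >> h.py <<'E'
from scipy.spatial.transform import Rotation as Rot
def seatR(yaw,slope=np.radians(30)):
    u=np.array([np.cos(yaw),np.sin(yaw),0]); n=np.array([0,0,np.cos(slope)])-np.sin(slope)*u
    sx=np.cos(slope)*u+np.array([0,0,np.sin(slope)]); sy=np.cross(n,sx)
    return np.c_[sx,sy,n]
def toolrpy(S): # tool y = seat x, tool z=-n
    return Rot.from_matrix(np.c_[S[:,1],S[:,0],-S[:,2]]).as_euler('xyz')
E
python3 - <<'E'
from h import *
import pickle
r=robot
S=seatR(-0.285); o=toolrpy(S); s=np.array([.57,-.157,.068])
p1=s+S@[-.03,0,.25]; p2=s+S@[-.02,0,.11]; print(o,p1,p2,r.inverse_kinematics(p1,o),r.inverse_kinematics(p2,o))
r.move_straight([0.55,0.25,0.33],vel=.3)
r.goto(p1,o); r.move_straight(p2)
f=r.grab_frame('wrist'); save(f,'h2.png'); pickle.dump(dict(f),open('h2.pkl','wb'))
print(r.sense()['t'],r.sense()['joint_pos'],r.sense()['wrist_force'])
cv2.imwrite('pics/h2c.png',cv2.resize(f['image'][:300,180:480,::-1],None,fx=2,fy=2,interpolation=cv2.INTER_CUBIC))
E
```

```text
[2.61799388 0.         1.28579633] [ 0.42510955 -0.11455063  0.26950635] [ 0.50059678 -0.13666655  0.15326279] [ 0.62724245 -0.16746913 -0.44537298  2.31538359 -0.0307248   0.45688839
  1.47792664] [ 0.607887    0.20278709 -0.50796066  2.31602175  0.95271273  0.21279463
  0.52496247]
8.55 [ 0.61927038  0.20421987 -0.520543    2.31549596  0.96015282  0.21518795
  0.5182875 ] [0.37551117 0.48623718 0.6060667 ]
```

View pics/h2.png

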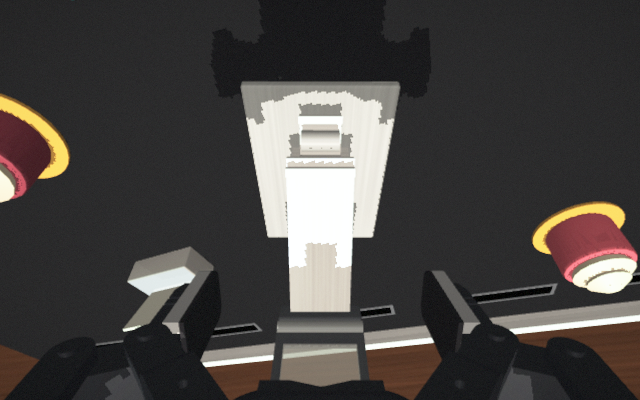

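View pics/h2c.png

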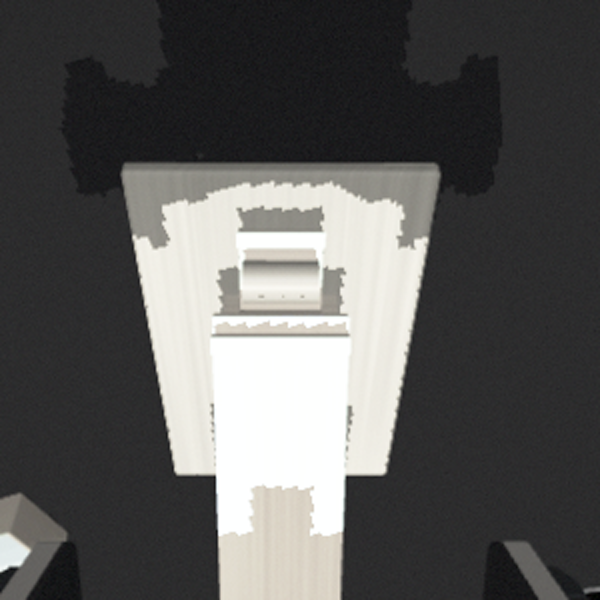

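Run:
```python
from h import *
import pickle
f=pickle.load(open('h2.pkl','rb'));P=pts(f); G=f['image'].astype(int)
g=G.mean(-1)
u0,v0=320,175
for v in (155,):
  pass
print('col 320 rows150-175',[(v,int(g[v,325])) for v in range(150,176)])
print('rows 300-335',[(v,int(g[v,320])) for v in range(300,336,1)])
# bed plane
m=np.zeros(g.shape,bool); m[175:305,296:346]=1
Q=P[m]; c=Q.mean(0); U,s,V=np.linalg.svd(Q-c,full_matrices=False); n=V[2]*np.sign(V[2][2])
res=(Q-c)@n; k=abs(res)<.004; c=Q[k].mean(0);U,s,V=np.linalg.svd(Q[k]-c,full_matrices=False); n=V[2]*np.sign(V[2][2])
print('n',n,'tilt',np.degrees(np.arccos(n[2])),'yaw',np.arctan2(-n[1],-n[0]),c,np.std((Q[k]-c)@n))
R=np.array(f['R']);o=-R.T@f['t']
def onplane(uv,off=0,nn=n,cc=c):
    uv=np.atleast_2d(uv).astype(float); d=np.c_[(uv[:,0]-f['cx'])/f['fx'],(uv[:,1]-f['cy'])/f['fy'],np.ones(len(uv))]@R
    return o+d*(((cc+off*nn-o)@nn)/(d@nn))[:,None]
# bed edges by subpixel gradients, rows where dark next to the bed (below base plate row 240) 
def edge(row,a,b):
    l=g[row,a:b]; d=np.diff(l); i=np.argmax(abs(d)); w=abs(d[max(0,i-2):i+3]); return a+max(0,i-2)+0.5+(w*np.arange(len(w))).sum()/w.sum()
L=[];Rr=[]
for v in range(244,308,3): L.append((edge(v,280,300),v));Rr.append((edge(v,340,362),v))
WL=onplane(L);WR=onplane(Rr)
mid=(WL+WR)/2; print('width',np.linalg.norm(WL-WR,axis=1).round(4)[::5])
for W in (WL,WR): d=W[-1]-W[0]; print('edge yaw',np.arctan2(d[1],d[0]),'slope',np.degrees(np.arcsin(d[2]/np.linalg.norm(d))))
print('mid',mid[::5])
```

```text
col 320 rows150-175 [(150, 204), (151, 197), (152, 205), (153, 208), (154, 191), (155, 136), (156, 122), (157, 149), (158, 238), (159, 254), (160, 254), (161, 254), (162, 253), (163, 228), (164, 208), (165, 208), (166, 187), (167, 137), (168, 198), (169, 252), (170, 254), (171, 254), (172, 254), (173, 254), (174, 254), (175, 254)]
rows 300-335 [(300, 210), (301, 211), (302, 211), (303, 211), (304, 209), (305, 209), (306, 211), (307, 210), (308, 210), (309, 209), (310, 209), (311, 178), (312, 76), (313, 50), (314, 53), (315, 50), (316, 52), (317, 64), (318, 69), (319, 77), (320, 79), (321, 82), (322, 96), (323, 101), (324, 105), (325, 115), (326, 124), (327, 139), (328, 148), (329, 147), (330, 149), (331, 143), (332, 105), (333, 53), (334, 53), (335, 52)]
n [-2.81336561e-01 -9.59609099e-01  3.42432618e-04] tilt 89.98038005581319 yaw 1.2856096657793405 [ 0.57199018 -0.15870227  0.07241387] 0.002238791391220861
width [0.0001 0.0001 0.0001 0.0002 0.0002]
edge yaw -0.28499137159169025 slope 29.696123361029848
edge yaw 2.856571788952833 slope -25.834977117551897
mid [[ 0.37441195 -0.10072088  0.22862574]
 [ 0.37441186 -0.10072085  0.22862573]
 [ 0.3744117  -0.1007208   0.22862575]
 [ 0.37441126 -0.10072068  0.22862593]
 [ 0.37441114 -0.10072064  0.22862589]]
```

```bash
cat > fit.py <<'E'
from h import *
import pickle
f=pickle.load(open('h2.pkl','rb'));P=pts(f); g=f['image'].astype(int).mean(-1)
m=np.zeros(g.shape,bool); m[175:305,296:346]=1; m&=f['range_z']>.05
Q=P[m]; Q=Q[abs(Q[:,2]-.072)<.04]; print(len(Q),Q.min(0),Q.max(0))
S=seatR(-0.285); n=S[:,2]
for it in range(4):
    c=np.median(Q,0); U,s,V=np.linalg.svd(Q-Q.mean(0),full_matrices=False); nf=V[2]*np.sign(V[2][2]); res=(Q-Q.mean(0))@nf; Q=Q[abs(res)<2.5*res.std()+1e-4]
print('fit n',nf,'tilt',np.degrees(np.arccos(nf[2])),'yaw',np.arctan2(-nf[1],-nf[0]),res.std())
h=np.median(Q@n); print('plane offset with 30deg n',h, np.std(Q@n), 'low/high', np.median((Q@n)[Q[:,0]<.56]),np.median((Q@n)[Q[:,0]>.59]))
R=np.array(f['R']);o=-R.T@f['t']
def onplane(uv,off=0,h=h):
    uv=np.atleast_2d(uv).astype(float); d=np.c_[(uv[:,0]-f['cx'])/f['fx'],(uv[:,1]-f['cy'])/f['fy'],np.ones(len(uv))]@R
    return o+d*((h+off-o@n)/(d@n))[:,None]
def edge(row,a,b):
    l=g[row,a:b]; d=np.diff(l); i=np.argmax(abs(d)); j=max(0,i-2); w=abs(d[j:i+3]); return a+j+0.5+(w*np.arange(len(w))).sum()/w.sum()
L=[(edge(v,280,300),v) for v in range(244,308,3)];Rr=[(edge(v,340,362),v) for v in range(244,308,3)]
WL=onplane(L);WR=onplane(Rr)
for W in (WL,WR):
    p=np.polyfit((W@S)[:,0],(W@S)[:,1],1); print('edge in seat axes: slope',p[0],'y mid',np.median((W@S)[:,1]),np.ptp((W@S)[:,1]))
print('width',np.median(np.linalg.norm(WL-WR,axis=1)))
led=onplane([(325,167.0),(325,168)],.007)@S; out=onplane([(325,157.5)],.007)@S; blk=onplane([(320,311.5)])@S
print('ledge inner top x',led[:,0],'outer',out[:,0],'block x',blk[:,0],'diff',blk[0,0]-led[:,0])
ym=(np.median((WL@S)[:,1])+np.median((WR@S)[:,1]))/2
xs=((led[0,0]+.05)+(blk[0,0]-.0625))/2
print('seat',S@[xs,ym,h])
E
python3 fit.py
```

```text
6478 [ 0.52549349 -0.19223885  0.04495452] [ 0.62784679 -0.13022644  0.09856389]
fit n [-0.47865592  0.14126706  0.8665634 ] tilt 29.938292780882467 yaw -0.2869855115939732 0.0006096975938880434
plane offset with 30deg n -0.2381480061085167 0.000610328679259849 low/high -0.23809721479816065 -0.23818896765800607
edge in seat axes: slope 0.0014633347733804777 y mid -0.01622531471081154 0.00026403443756239584
edge in seat axes: slope -0.008406597988249548 y mid 0.03204474870243809 0.0005262937761558867
width 0.048250337401342686
ledge inner top x [0.4957981  0.49649177] outer [0.4892686] block x [0.61529925] diff [0.11950114 0.11880747]
seat [ 0.57301202 -0.15963635  0.06840711]
```

```bash
cat >> fit.py <<'E'
print('---')
Z=P@S
for v in list(range(150,174))+list(range(304,338,1)):
    z=np.median(Z[v,308:333],0); print(v,'x %.1f  h %.1f'%((z[0]-xs)*1e3,(z[2]-h)*1e3), int(g[v,320]))
E
python3 fit.py | sed -n '/---/,$p'
```

```text
---
150 x -64.9  h 5.8 203
151 x -61.0  h -16.1 195
152 x -60.3  h -16.0 204
153 x -59.6  h -15.8 208
154 x -58.8  h -15.9 191
155 x -58.3  h -14.4 137
156 x -58.3  h -10.0 124
157 x -58.3  h -5.7 144
158 x -58.3  h -1.1 238
159 x -57.8  h 0.1 254
160 x -57.1  h 0.0 254
161 x -56.4  h 0.2 251
162 x -55.7  h 0.2 207
163 x -55.0  h 0.3 207
164 x -54.3  h 0.2 207
165 x -53.6  h 0.1 209
166 x -52.8  h -0.1 187
167 x -52.3  h 0.9 137
168 x -52.4  h 4.8 201
169 x -52.1  h 7.2 252
170 x -51.4  h 7.1 254
171 x -50.8  h 7.4 254
172 x -50.0  h 7.1 254
173 x -49.3  h 7.1 254
304 x 58.9  h 0.2 209
305 x 60.1  h -0.2 209
306 x 61.0  h -0.2 211
307 x 62.0  h -0.2 210
308 x 62.8  h -0.2 210
309 x 63.8  h -0.2 209
310 x 64.7  h -0.1 209
311 x 65.6  h -0.1 178
312 x 66.2  h 0.4 76
313 x 66.3  h 1.6 50
314 x 66.0  h 3.4 53
315 x 66.2  h 4.4 50
316 x 66.1  h 5.9 52
317 x 66.5  h 6.7 64
318 x 66.9  h 7.4 69
319 x 67.6  h 7.6 77
320 x 68.2  h 8.2 79
321 x 66.8  h 11.4 82
322 x 66.7  h 12.8 96
323 x 66.9  h 13.8 101
324 x 67.3  h 14.4 105
325 x 67.5  h 15.4 115
326 x 67.9  h 16.1 124
327 x 68.6  h 16.4 139
328 x 69.2  h 16.7 148
329 x 70.0  h 16.9 147
330 x 70.6  h 17.3 149
331 x 71.5  h 17.3 143
332 x 72.5  h 17.2 105
333 x 70.7  h 20.7 53
334 x 71.3  h 21.1 53
335 x 71.3  h 22.2 52
336 x 71.7  h 22.9 54
337 x 71.7  h 24.0 55
```

```bash
cat >> h.py <<'E'
YAW=-0.286; S=seatR(YAW)
SEAT=np.array([.57301,-.15964,.06841])+S@[.0037,0,0]
def place_rpy(tilt,flip=False): # tool tilt angle from vertical (deg)
    T=seatR(YAW,np.radians(tilt)); M=np.c_[T[:,1],T[:,0],-T[:,2]]
    if flip: M=M@np.diag([-1,-1,1])
    return Rot.from_matrix(M).as_euler('xyz')
E
python3 - <<'E'
from h import *
print(SEAT)
lo=np.array([-2.59,-.33,-1.39,.1,-1.04,.21,-2.66]);hi=np.array([2.59,1.99,1.29,2.45,4.18,1.99,2.66])
for flip in(0,1):
  for tilt in (30,22,15,8):
    for dx,h in((-.01,.013),(-.01,.1),(.03,.013)):
      q=robot.inverse_kinematics(SEAT+S@[dx,0,h],place_rpy(tilt,flip))
      print(flip,tilt,dx,h,None if q is None else (q.round(2),'margin %.2f'%min((q-lo).min(),(hi-q).min())))
E
```

```text
[ 0.57608414 -0.16054399  0.07026   ]
0 30 -0.01 0.013 (array([ 0.57,  0.45, -0.48,  2.24,  1.71,  0.25, -0.18]), 'margin 0.04')
0 30 -0.01 0.1 (array([ 0.62,  0.24, -0.52,  2.28,  0.97,  0.23,  0.53]), 'margin 0.02')
0 30 0.03 0.013 (array([ 0.5 ,  0.44, -0.39,  2.15,  1.35,  0.22,  0.18]), 'margin 0.01')
0 22 -0.01 0.013 (array([ 0.6 ,  0.47, -0.52,  2.14,  0.97,  0.33,  0.57]), 'margin 0.12')
0 22 -0.01 0.1 (array([ 0.72,  0.28, -0.64,  2.18,  0.59,  0.41,  0.92]), 'margin 0.20')
0 22 0.03 0.013 (array([ 0.65,  0.49, -0.58,  2.05,  0.86,  0.4 ,  0.7 ]), 'margin 0.19')
0 15 -0.01 0.013 (array([ 0.64,  0.5 , -0.58,  2.06,  0.69,  0.48,  0.85]), 'margin 0.27')
0 15 -0.01 0.1 (array([ 0.73,  0.32, -0.66,  2.1 ,  0.45,  0.57,  1.06]), 'margin 0.35')
0 15 0.03 0.013 (array([ 0.62,  0.51, -0.55,  1.97,  0.59,  0.54,  0.96]), 'margin 0.33')
0 8 -0.01 0.013 (array([ 0.61,  0.53, -0.54,  1.98,  0.5 ,  0.62,  1.04]), 'margin 0.41')
0 8 -0.01 0.1 (array([ 0.74,  0.37, -0.68,  2.01,  0.39,  0.73,  1.12]), 'margin 0.44')
0 8 0.03 0.013 (array([ 0.61,  0.54, -0.55,  1.88,  0.47,  0.69,  1.08]), 
[... 253 characters left out ...]
(array([-0.61,  0.31,  0.94,  2.24, -0.67,  0.39, -1.02]), 'margin 0.18')
1 22 0.03 0.013 (array([-0.23,  0.46,  0.52,  2.1 , -0.69,  0.31, -1.02]), 'margin 0.10')
1 15 -0.01 0.013 (array([-0.23,  0.48,  0.52,  2.11, -0.57,  0.4 , -1.13]), 'margin 0.19')
1 15 -0.01 0.1 (array([-0.58,  0.36,  0.93,  2.16, -0.55,  0.56, -1.13]), 'margin 0.29')
1 15 0.03 0.013 (array([-0.35,  0.54,  0.72,  2.03, -0.71,  0.53, -1.02]), 'margin 0.32')
1 8 -0.01 0.013 (array([-0.35,  0.56,  0.72,  2.03, -0.64,  0.62, -1.07]), 'margin 0.40')
1 8 -0.01 0.1 (array([-0.66,  0.5 ,  1.12,  2.09, -0.67,  0.79, -1.  ]), 'margin 0.17')
1 8 0.03 0.013 (array([-0.33,  0.58,  0.72,  1.94, -0.6 ,  0.69, -1.12]), 'margin 0.44')
```

```bash
cat >> h.py <<'E'
TC=np.array([.5515,.3023,0.]); TY=np.radians(23.6); GT=10.; DX=-.012
def frameM(yaw,tilt):
    T=seatR(yaw,np.radians(tilt)); return np.c_[T[:,1],T[:,0],-T[:,2]]
G_R=frameM(TY,-GT); G_rpy=Rot.from_matrix(G_R).as_euler('xyz')
e=np.array([np.cos(TY),np.sin(TY),0])
E
python3 - <<'E'
from h import *
r=robot
b=TC+e*DX
r.move_straight(SEAT+S@[-.03,0,.25])
zt=-G_R[:,2]
r.grip(.85,40)
print(G_rpy,r.inverse_kinematics(b+[0,0,.02],G_rpy))
r.goto(b+[0,0,.012]+zt*.15,G_rpy)
r.move_straight(b+[0,0,.012]+zt*.03,vel=.15)
f=r.grab_frame('wrist'); save(f,'t2.png')
s=r.sense();print(s['t'],s['tcp_pos'],b,s['opening'],s['wrist_force'],s['joint_pos'])
E
```

```text
[-2.96705973e+00  2.22044605e-16  1.98269403e+00] [ 0.07332337  0.97088788 -1.01685751  1.67591478  0.79611017  1.17774811
  0.78907418]
12.8417 [0.54590595 0.30032537 0.04283616] [0.54050365 0.29749581 0.        ] 0.8540877087939689 [-0.66046381 -0.00540155  0.15696589] [ 0.14105717  1.05078487 -1.19354882  1.65015696  0.90397309  1.3147441
  0.71760747]
```

View pics/t2.png

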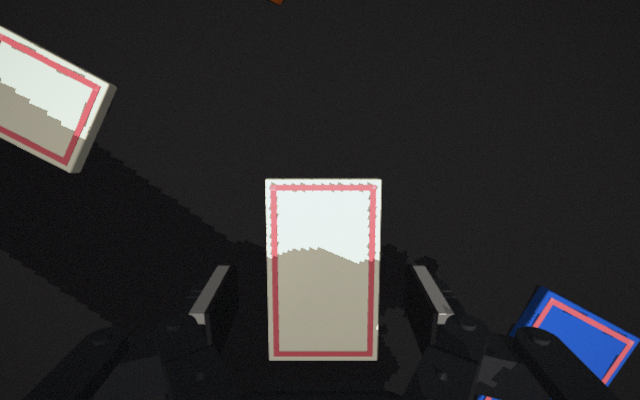

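The ticket sits square and centred between the jaws (columns 267–381, jaw midline about 322). I'll descend until contact, back off, grip and lift.

Run:
```python
from h import *
import pickle
r=robot
b=TC+e*DX; zt=-G_R[:,2]
hit=r.move_straight(b+[0,0,-.004],vel=.03,contact_N=3)
p=r.sense()['tcp_pos']; print('contact',hit,p,r.sense()['wrist_force'])
p=p.copy();t=b.copy(); t[2]=max(p[2]+.004,0.004)
r.move_straight(t,vel=.05)
r.grip(.5,40)
s=r.sense(); print('gripped',s['tcp_pos'],s['tcp_rot'],s['opening'],s['wrist_force'],s['t'])
pickle.dump((s['tcp_pos'],s['tcp_rot']),open('grasp.pkl','wb'))
r.move_straight(s['tcp_pos']+[0,0,.1],vel=.15)
f=r.grab_frame('wrist'); save(f,'t3.png'); pickle.dump(dict(f),open('t3.pkl','wb'))
s=r.sense(); print(s['opening'],s['tcp_pos'],s['tcp_rot'])
```

```text
contact True [0.54124133 0.29779287 0.00376917] [-0.1384508   0.03979122  4.53424178]
gripped [0.54060079 0.29760144 0.00792895] [-2.96540899e+00  3.69435171e-04  1.98266990e+00] 0.6858707425187323 [0.26193601 0.90125824 3.3392194 ] 14.5083
0.6853198705556582 [0.54025989 0.2968467  0.10660647] [-2.96313985e+00  1.39742159e-03  1.98264194e+00]
```

View pics/t3.png

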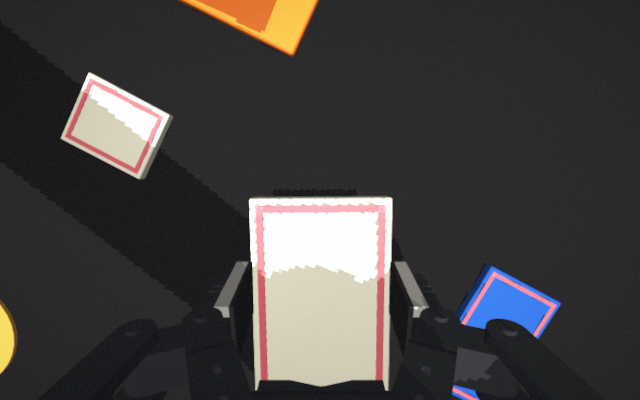

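Run:
```python
from h import *
import pickle
f=pickle.load(open('t3.pkl','rb'));P=pts(f);g=f['image'].astype(int).mean(-1)
s=robot.sense(); Rt=Rot.from_euler('xyz',s['tcp_rot']).as_matrix(); Q=(P-s['tcp_pos'])@Rt
m=np.zeros(g.shape,bool);m[205:375,262:378]=1;m&=f['range_z']>.05
q=Q[m]; q=q[abs(q[:,2])<.05]
A=np.c_[q[:,:2],np.ones(len(q))]
for i in range(4):
  x,*_=np.linalg.lstsq(A,q[:,2],rcond=None);r_=q[:,2]-A@x;k=abs(r_)<2.5*r_.std()+1e-4;A=A[k];q=q[k]
print('top plane in tool: dz/dx %.4f dz/dy %.4f (deg %.2f), z0 %.4f'%(x[0],x[1],np.degrees(np.arctan(x[1])),x[2]),r_.std(),len(q))
# front edge row ~198
R=np.array(f['R']);o=-R.T@f['t']
nT=np.array([x[0],x[1],-1]); 
def onp(uv):
    d=np.array([(uv[0]-f['cx'])/f['fx'],(uv[1]-f['cy'])/f['fy'],1])@R; oo=(o-s['tcp_pos'])@Rt; dd=d@Rt
    return oo+dd*(-(x[2]+nT@oo)/(nT@dd))
print([ (v,int(g[v,320])) for v in range(190,206)])
for uv in((250,198),(391.5,198),(256,389),(389,389)): print(onp(uv).round(4))
# expected
gp,gr=pickle.load(open('grasp.pkl','rb'));Rg=Rot.from_euler('xyz',gr).as_matrix()
for d in(-.05,.05): print('exp top end',((TC+e*d+[0,0,.008]-gp)@Rg).round(4))
```

```text
top plane in tool: dz/dx -0.0007 dz/dy -0.1766 (deg -10.02), z0 -0.0008 0.0005914376986580768 19440
[(190, 35), (191, 30), (192, 27), (193, 30), (194, 25), (195, 36), (196, 81), (197, 135), (198, 223), (199, 252), (200, 254), (201, 254), (202, 254), (203, 253), (204, 253), (205, 246)]
[-0.0311 -0.0369  0.0058]
[ 0.0274 -0.0369  0.0057]
[-0.0307  0.0475 -0.0092]
[ 0.0286  0.0475 -0.0092]
exp top end [-0.0001 -0.0376  0.0066]
exp top end [-0.0001  0.0609 -0.0109]
```

```bash
cat >> h.py <<'E'
import pickle
def placing():
    gp,gr=pickle.load(open('grasp.pkl','rb'));Rg=Rot.from_euler('xyz',gr).as_matrix()
    ez=np.array([0,0,1.]);Rk=np.c_[e,np.cross(ez,e),ez]
    M=Rg.T@Rk; t=Rg.T@(TC-gp)
    RT=S@M.T
    return Rot.from_matrix(RT).as_euler('xyz'), (lambda d: SEAT+S@np.asarray(d,float)-RT@t)
E
python3 - <<'E'
from h import *
r=robot
o,pos=placing()
lo=np.array([-2.59,-.33,-1.39,.1,-1.04,.21,-2.66]);hi=np.array([2.59,1.99,1.29,2.45,4.18,1.99,2.66])
for d in([-.05,0,.2],[.006,0,.05],[.006,0,.01],[0,0,0]):
    q=r.inverse_kinematics(pos(d),o); print(d,pos(d),None if q is None else (q.round(2),min((q-lo).min(),(hi-q).min())))
s=r.sense()
r.move_straight(s['tcp_pos']+[-.05,0,.16],vel=.2)
r.goto(pos([-.05,0,.2]),o)
r.move_straight(pos([.006,0,.05]),vel=.12)
f=r.grab_frame('wrist'); save(f,'p1.png'); pickle.dump(dict(f),open('p1.pkl','wb'))
f=r.grab_frame('scene'); cv2.imwrite('pics/p1s.png',cv2.resize(f['image'][90:290,150:400,::-1],None,fx=3,fy=3))
s=r.sense(); print(s['t'],s['tcp_pos']-pos([.006,0,.05]),s['wrist_force'],s['joint_pos'],s['opening'])
E
```

```text
[-0.05, 0, 0.2] [ 0.42495559 -0.1160425   0.2193974 ] (array([ 1.3 ,  0.  , -1.12,  2.25,  0.08,  0.54,  1.4 ]), np.float64(0.1967032693223021))
[0.006, 0, 0.05] [ 0.54343655 -0.15088322  0.11749359] (array([ 1.11,  0.66, -1.23,  2.11,  1.17,  0.75,  0.46]), np.float64(0.16445233254212566))
[0.006, 0, 0.01] [ 0.56262415 -0.15652556  0.08285258] (array([ 1.03,  0.72, -1.14,  2.09,  1.27,  0.73,  0.39]), np.float64(0.2475446629635658))
[0, 0, 0] [ 0.56243596 -0.15647023  0.07119232] (array([ 1.02,  0.73, -1.12,  2.1 ,  1.3 ,  0.72,  0.36]), np.float64(0.2713993767668752))
20.0917 [-8.06696531e-05 -9.32976647e-05  2.40150476e-04] [-0.32579298  0.62761118 -0.79449398] [ 0.87385301  0.45833783 -0.85789846  2.12286609  0.89788653  0.51334495
  0.65884355] 0.6870737066878385
```

View pics/p1.png

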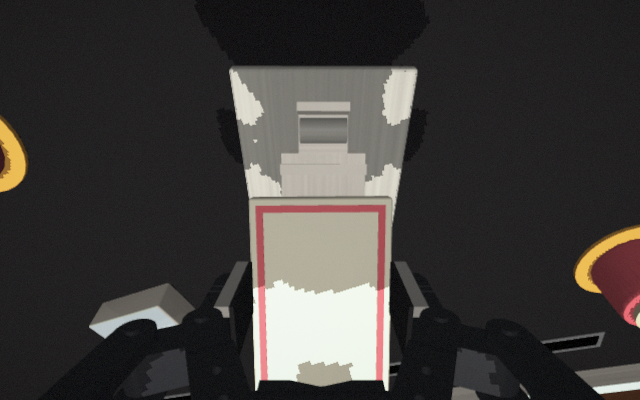

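View pics/p1s.png

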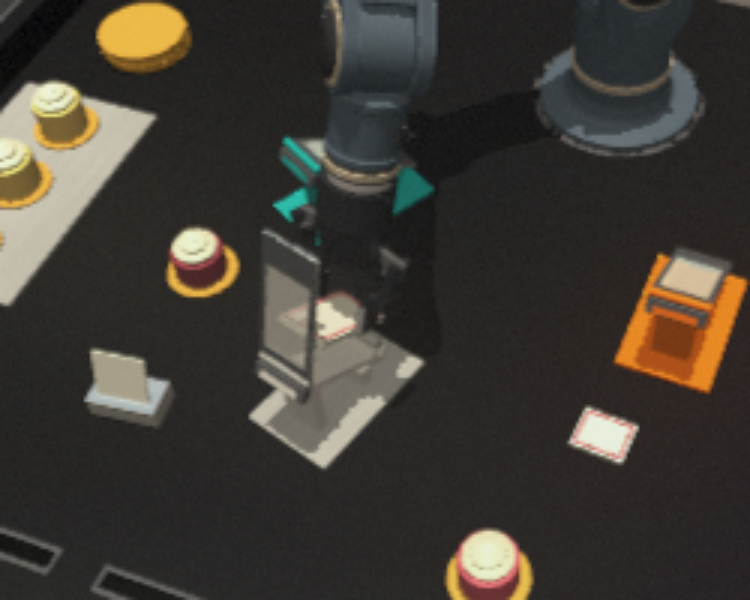

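The ticket is over the bed. Its centre is at column 320.5, against about 323.5 for the bed near the ledge (281–366). That means the ticket sits about 2 mm off sideways, which matches the camera bias seen at the grasp. I'll shift +1.8 mm in seat y, lower to contact, then slide down to the ledge.

Run:
```python
from h import *
r=robot
o,pos=placing(); Y=.0018
def loc():
    s=r.sense(); return (S.T@(s['tcp_pos']-pos([0,0,0]))*1e3).round(2),(S.T@s['wrist_force']).round(2),round(s['opening'],3)
r.move_straight(pos([.006,Y,.012]),vel=.08); print(loc())
h=r.move_straight(pos([.006,Y,-.006]),vel=.02,contact_N=3); print('down',h,loc())
z=(S.T@(r.sense()['tcp_pos']-pos([0,0,0])))[2]+.0003
h=r.move_straight(pos([-.010,Y,z]),vel=.02,contact_N=5); print('slide',h,loc())
f=r.grab_frame('wrist'); save(f,'p2.png'); pickle.dump(dict(f),open('p2.pkl','wb'))
print(r.sense()['t'])
```

```text
(array([ 5.96,  2.11, 12.06]), array([-0.9 , -1.08, -0.16]), 0.687)
down True (array([6.06, 1.67, 0.6 ]), array([ 1.43, -0.05,  6.24]), 0.687)
slide True (array([-1.35,  1.86,  0.63]), array([1.17, 0.23, 2.39]), 0.686)
21.8667
```

View pics/p2.png

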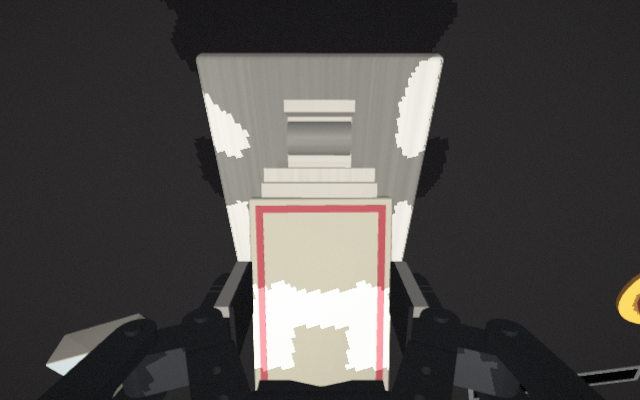

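Run:
```python
from h import *
r=robot
o,pos=placing(); Y=.0018
def loc():
    s=r.sense(); return (S.T@(s['tcp_pos']-pos([0,0,0]))*1e3).round(2),(S.T@s['wrist_force']).round(2),round(s['opening'],3)
print(loc())
h=r.move_straight(pos([-.010,Y,.0002]),vel=.015,contact_N=8); print('slide',h,loc())
r.sleep(.2);print(loc())
r.grip(.9); r.sleep(.3); print(loc())
tz=-Rot.from_euler('xyz',r.sense()['tcp_rot']).as_matrix()[:,2]
r.move_straight(r.sense()['tcp_pos']+S[:,2]*.06,vel=.1)
f=r.grab_frame('wrist'); save(f,'p3.png'); pickle.dump(dict(f),open('p3.pkl','wb'))
print(r.sense()['t'])
```

```text
(array([-1.36,  1.85,  0.63]), array([1.3 , 0.46, 2.31]), 0.69)
slide True (array([-1.41,  1.81,  0.62]), array([ 1.09, -0.17,  3.67]), 0.683)
(array([-1.41,  1.85,  0.62]), array([ 1.42, -0.11,  3.05]), 0.685)
(array([-1.24,  1.86,  0.57]), array([-0.25,  0.34, -0.23]), 0.9)
23.8583
```

View pics/p3.png

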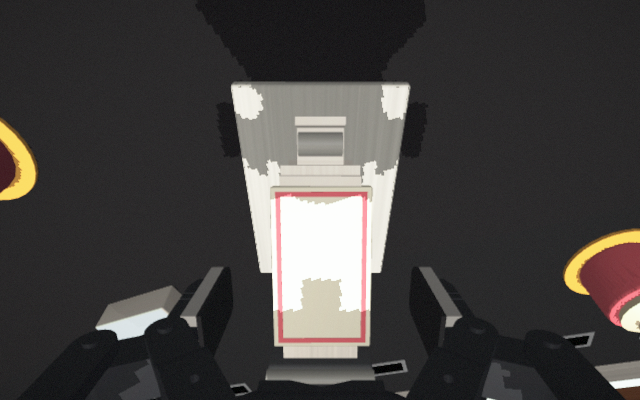

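Run:
```python
from h import *
f=pickle.load(open('p3.pkl','rb'));P=pts(f);g=f['image'].astype(int).mean(-1)
Z=(P-SEAT)@S
for v in list(range(164,196))+list(range(338,364)):
    z=np.median(Z[v,308:333],0)*1e3; print(v,'x %.1f h %.1f'%(z[0],z[2]),int(g[v,312]),end=' | ')
print()
def edges(v,a,b):
    l=g[v,a:b];return a+np.argmax(abs(np.diff(l)))
for v in (200,230,260,290,320,340):
  l=[u for u in range(255,390) if 5.5e-3<Z[v,u,2]<11e-3 and f['range_z'][v,u]>0.05]
  print(v,l[0],l[-1],(Z[v,l[0],1]*1e3).round(1),(Z[v,l[-1],1]*1e3).round(1))
for v in (352,355,175):
  l=[u for u in range(255,390) if abs(Z[v,u,2])<3e-3 and f['range_z'][v,u]>0.05]
  if l: print('bed',v,l[0],l[-1],(Z[v,l[0],1]*1e3).round(1),(Z[v,l[-1],1]*1e3).round(1))
q=f['range_z']>.05; m=q.copy(); m[:200]=0;m[335:]=0;m[:,:285]=0;m[:,360:]=0
w=Z[m]; A=np.c_[w[:,:2],np.ones(len(w))];print('top plane',np.linalg.lstsq(A,w[:,2],rcond=None)[0])
```

```text
164 x -62.5 h -16.1 198 | 165 x -62.0 h -9.4 183 | 166 x -61.6 h -0.2 212 | 167 x -61.0 h 0.0 211 | 168 x -60.4 h 0.2 212 | 169 x -59.8 h 0.1 212 | 170 x -59.2 h 0.1 211 | 171 x -58.6 h -0.1 210 | 172 x -58.0 h 0.2 211 | 173 x -57.4 h -0.0 210 | 174 x -56.8 h 0.2 202 | 175 x -56.2 h -0.1 184 | 176 x -55.9 h 6.9 196 | 177 x -55.3 h 7.0 212 | 178 x -54.8 h 7.0 213 | 179 x -54.2 h 7.0 211 | 180 x -53.6 h 7.0 213 | 181 x -53.0 h 6.8 211 | 182 x -52.4 h 7.1 211 | 183 x -51.8 h 7.1 212 | 184 x -51.3 h 7.1 212 | 185 x -50.7 h 7.0 200 | 186 x -50.1 h 6.9 173 | 187 x -49.6 h 7.9 172 | 188 x -49.0 h 7.7 198 | 189 x -48.4 h 8.3 203 | 190 x -47.8 h 7.9 203 | 191 x -47.2 h 8.0 179 | 192 x -46.7 h 8.0 125 | 193 x -46.1 h 8.4 135 | 194 x -45.5 h 8.5 136 | 195 x -44.9 h 8.3 134 | 338 x 44.1 h 8.3 132 | 339 x 44.7 h 8.4 131 | 340 x 45.3 h 8.4 130 | 341 x 46.0 h 8.4 133 | 342 x 46.9 h 7.9 163 | 343 x 47.6 h 7.9 198 | 344 x 48.2 h 8.0 198 | 345 x 48.8 h 8.0 195 | 346 x 49.9 h 7.4 190 | 347 x 54.9 h -0.3 200 | 348 x 55.4 h 0.1 199 | 349 x 56.3 h -0.2 200 | 350 x 56.9 h -0.0 199 | 351 x 57.6 h -0.1 199 | 352 x 58.3 h -0.1 198 | 353 x 59.1 h -0.4 198 | 354 x 59.6 h -0.0 197 | 355 x 60.4 h -0.2 198 | 356 x 61.2 h -0.3 198 | 357 x 61.8 h -0.1 175 | 358 x 62.5 h -0.1 100 | 359 x 62.7 h 0.8 43 | 360 x 62.6 h 1.9 44 | 361 x 62.5 h 3.2 43 | 362 x 62.5 h 4.4 46 | 363 x 62.5 h 5.5 43 | 
200 270 371 -29.1 30.1
230 271 371 -28.9 30.7
260 272 370 -28.7 30.3
290 272 370 -29.0 30.5
320 273 369 -28.9 30.4
340 274 369 -28.5 30.7
bed 352 283 356 -24.0 23.3
bed 355 274 367 -30.1 31.0
bed 175 280 359 -24.0 23.7
top plane [-0.00156256 -0.0012326   0.00800026]
```

The ticket lies flat, with its ends at x ≈ −50/+50 mm, y ≈ +1 mm, and its top plane at 8.0 mm with no tilt. Next I'll get the cover angle and plan the closing path.

```bash
cat >> h.py <<'E'
H=SEAT+S@[.068,0,.0125]
sx,sy,n=S.T
def cdir(p): return -np.cos(p)*sx+np.sin(p)*n
def cnor(p): return np.cos(p)*n+np.sin(p)*sx
def cov_pose(p,alpha,gap=0.,rad=.134):
    M=frameM(YAW,alpha)
    ang=p-np.radians(30-alpha)   # N relative to -toolz, + = leaning uphill
    y=-.011*np.clip(ang/.4,-1,1)
    T=H+rad*cdir(p)+(.0025+gap)*cnor(p)
    return T-M@np.array([0,y,robot.nose_length]), Rot.from_matrix(M).as_euler('xyz')
E
python3 - <<'E'
from h import *
f=pickle.load(open('h1.pkl','rb'));P=pts(f);Z=(P-H)@S
m=(f['range_z']>.1)&(P[...,2]>.12)&(P[...,2]<.235)&(abs(Z[...,1])<.035)&(P[...,0]>.58)&(P[...,0]<.66)
z=Z[m]; ang=np.arctan2(z[:,2],-z[:,0]); print(len(z),'phi',np.median(ang),np.percentile(ang,[10,90]))
m=(f['range_z']>.1)&(P[...,2]>.2)&(abs(Z[...,1])<.05); z=Z[m]; print('r max',np.percentile(np.hypot(z[:,0],z[:,2]),99),'y range',np.percentile(z[:,1],[1,99]))
lo=np.array([-2.59,-.33,-1.39,.1,-1.04,.21,-2.66]);hi=np.array([2.59,1.99,1.29,2.45,4.18,1.99,2.66])
for p,a in((1.8,0),(1.2,0),(.8,5),(.4,10),(.2,14),(.1,18),(0,18),(0,14),(0,22)):
    t,o=cov_pose(p,a); q=robot.inverse_kinematics(t,o); print(p,a,t.round(3),None if q is None else (q.round(2),min((q-lo).min(),(hi-q).min()).round(2)))
E
```

```text
1681 phi 1.848158733435517 [1.83780225 1.93257745]
r max 0.3354096327648854 y range [-0.04106648  0.0307723 ]
1.8 0 [ 0.602 -0.168  0.255] (array([ 0.85,  0.54, -0.93,  1.61,  0.45,  1.23,  1.11]), np.float64(0.46))
1.2 0 [ 0.538 -0.149  0.212] (array([ 0.92,  0.48, -0.97,  1.81,  0.44,  1.09,  1.08]), np.float64(0.42))
0.8 5 [ 0.512 -0.142  0.166] (array([ 0.97,  0.47, -1.  ,  1.97,  0.54,  0.89,  0.98]), np.float64(0.39))
0.4 10 [ 0.498 -0.138  0.112] (array([ 0.94,  0.48, -0.95,  2.11,  0.71,  0.68,  0.82]), np.float64(0.34))
0.2 14 [ 0.499 -0.138  0.085] (array([ 0.88,  0.49, -0.87,  2.17,  0.86,  0.54,  0.67]), np.float64(0.28))
0.1 18 [ 0.502 -0.139  0.072] (array([ 0.8 ,  0.47, -0.76,  2.23,  1.02,  0.43,  0.51]), np.float64(0.22))
0 18 [ 0.506 -0.14   0.059] (array([ 0.76,  0.49, -0.72,  2.23,  1.07,  0.41,  0.46]), np.float64(0.2))
0 14 [ 0.504 -0.139  0.059] (array([ 0.82,  0.53, -0.8 ,  2.18,  0.95,  0.51,  0.6 ]), np.float64(0.27))
0 22 [ 0.507 -0.14   0.059] (array([ 0.66,  0.45, -0.59,  2.28,  1.28,  0.3 ,  0.24]), np.float64(0.09))
```

Run:
```python
from h import *
r=robot
s=r.sense()
r.move_straight(s['tcp_pos']+n*.14-sx*.03,vel=.2)
r.grip(0.0,40)
p=r.sense()['tcp_pos'];p[2]=.42
r.move_straight(p,vel=.25)
t,o=cov_pose(1.9,0,gap=.03)
r.goto([t[0]-.0,t[1],.42],o)
r.move_straight([t[0]+.02,t[1],.34],vel=.15)
r.move_straight(t,vel=.1)
s=r.sense();print(s['t'],s['tcp_pos'],t,s['wrist_force'],s['opening'])
f=r.grab_frame('wrist'); save(f,'c1.png')
f=r.grab_frame('scene'); cv2.imwrite('pics/c1s.png',cv2.resize(f['image'][90:290,150:400,::-1],None,fx=3,fy=3))
```

```text
30.275 [ 0.64346661 -0.18008695  0.26466845] [ 0.64289765 -0.18019129  0.26383951] [-0.13343405 -0.0036585  -0.65646192] 0.0030024972744559088
```

View pics/c1s.png

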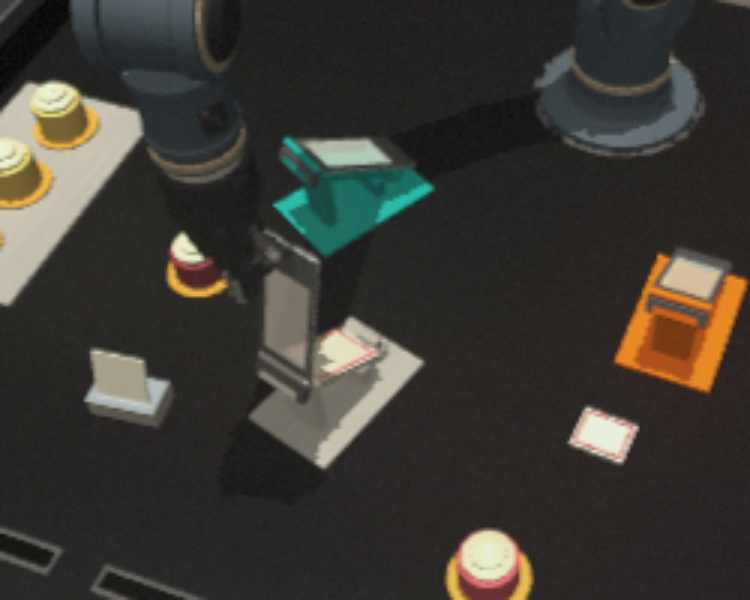

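View pics/c1.png

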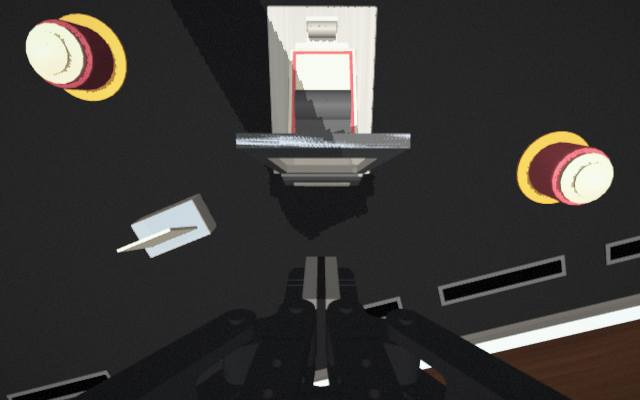

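Run:
```python
from h import *
r=robot
for p in np.arange(1.85,.24,-.16):
    a=np.interp(p,[.2,1.0],[16,0]); t,o=cov_pose(p,a)
    h=r.move_straight(t,vel=.12,attitude=o,contact_N=20)
    s=r.sense(); print(round(p,2),h,round(s['t'],2),(S.T@s['wrist_force']).round(1))
    if h: break
f=r.grab_frame('wrist'); save(f,'c2.png')
f=r.grab_frame('scene'); cv2.imwrite('pics/c2s.png',cv2.resize(f['image'][90:290,150:400,::-1],None,fx=3,fy=3))
```

```text
1.85 False 30.83 [-1.1  0.2 -0.5]
1.69 False 31.16 [ 0.9 -0.7  0.9]
1.53 False 31.48 [ 0.7  0.  -0.3]
1.37 False 31.81 [ 1.   0.2 -0.6]
1.21 False 32.13 [ 0.4  0.6 -0.2]
1.05 False 32.46 [ 0.4 -0.   0.9]
0.89 False 32.78 [ 0.9 -0.7 -0.5]
0.73 False 33.12 [ 0.1 -0.2 -0.5]
0.57 False 33.45 [-0.4 -0.3  0.1]
0.41 False 33.78 [ 1.  -0.   0.7]
0.25 False 34.12 [0.3 0.1 0.4]
```

View pics/c2s.png

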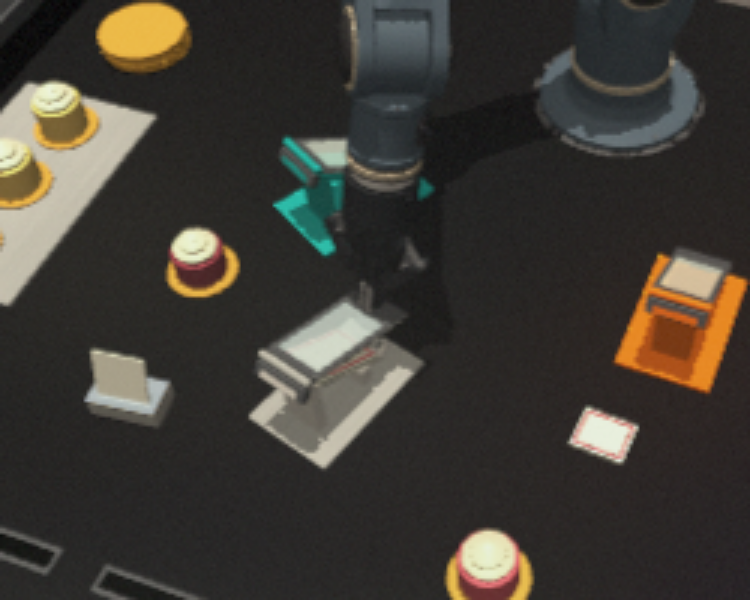

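View pics/c2.png

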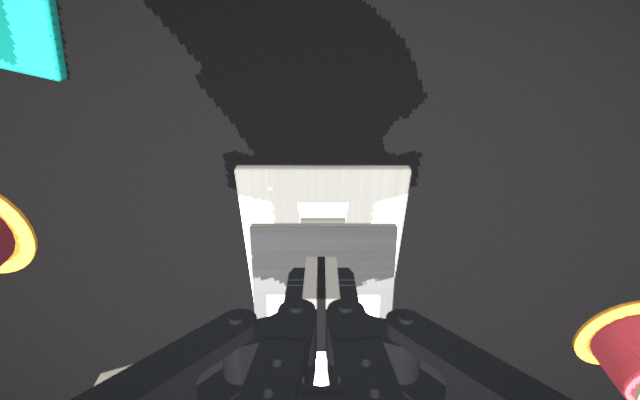

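The cover is nearly down and the closed fingertips are on the tab (about (320,260)). Next is the press.

Run:
```python
from h import *
r=robot
for p in (.18,.12,.06,.0,-.03):
    t,o=cov_pose(p,16)
    h=r.move_straight(t,vel=.05,attitude=o,contact_N=28)
    s=r.sense(); print(p,h,round(s['t'],2),(S.T@s['wrist_force']).round(1),((s['tcp_pos']-t)@S*1e3).round(2))
    if h: break
r.sleep(.3); s=r.sense(); print((S.T@s['wrist_force']).round(1))
r.move_straight(s['tcp_pos']+n*.12-sx*.03,vel=.15)
f=r.grab_frame('wrist'); save(f,'c3.png'); pickle.dump(dict(f),open('c3.pkl','wb'))
print(r.sense()['t'])
P=pts(f);Z=(P-SEAT)@S
m=(f['range_z']>.05)&(abs(Z[...,1])<.031)&(Z[...,2]>.005)&(Z[...,2]<.05)&(Z[...,0]>-.09)&(Z[...,0]<.06)
z=Z[m]; c=np.polyfit(z[:,0],z[:,2],1); print('points',len(z),'slope',c, np.median(z[:,2]))
t_=z[(z[:,0]<-.055)&(z[:,0]>-.08)]; print('tab h',np.median(t_[:,2]),len(t_))
```

```text
0.18 False 34.56 [ 0.8 -0.2  0.7] [0.58 0.08 0.12]
0.12 False 34.87 [-0.7 -0.   0.7] [0.61 0.08 0.04]
0.06 False 35.17 [ 0.1 -0.6  0.1] [-0.28 -0.02 -0.07]
0.0 False 35.48 [ 2.2 -0.8 10.4] [0.56 0.2  0.45]
-0.03 False 35.73 [ 3.  -3.5 52.9] [1.3  0.27 3.03]
[ 4.  -3.2 52.1]
37.075
points 1549 slope [0.00071736 0.01493688] 0.015073313662588812
tab h 0.015187880349727791 540
```

View pics/c3.png

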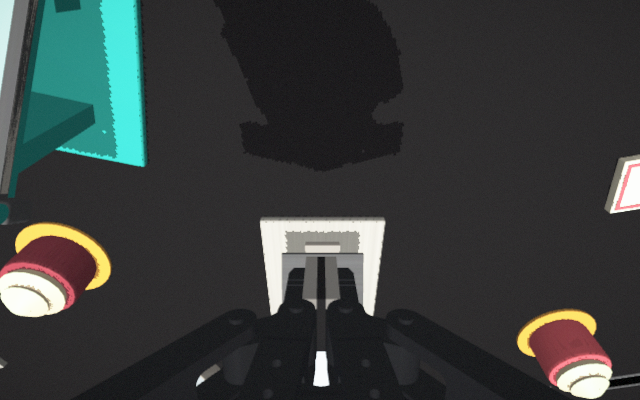

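The tab face is now 15.2 mm off the bed, against 15 when shut. I'll back away and check the ticket through the cover from two views.

Run:
```python
from h import *
r=robot
r.grip(.9)
r.goto(SEAT+S@[-.02,0,.16],place_rpy(20))
f=r.grab_frame('wrist'); save(f,'c4.png'); pickle.dump(dict(f),open('c4.pkl','wb'))
g=r.grab_frame('scene'); cv2.imwrite('pics/c4s.png',cv2.resize(g['image'][90:290,150:400,::-1],None,fx=3,fy=3))
print(r.sense()['t'],r.sense()['wrist_force'])
P=pts(f);Z=(P-SEAT)@S
for v in range(150,380,6):
    z=np.median(Z[v,305:335],0)*1e3; print(v,z.round(1),f['image'][v,320],end=' | ')
```

```text
38.3083 [-0.07272052 -0.43139005 -0.55024428]
150 [-80.1  -2.1  15.3] [118 117 118] | 156 [-75.3  -2.1  15.2] [116 117 117] | 162 [-70.4  -2.1  15.1] [113 113 114] | 168 [-65.5  -2.1  15.4] [117 118 118] | 174 [-60.6  -2.1  15.3] [116 118 118] | 180 [-55.7  -2.1  15.2] [116 118 117] | 186 [-50.7  -2.1  15.1] [235 241 241] | 192 [-45.7  -2.2  15.1] [237 233 236] | 198 [-40.7  -2.2  15.1] [238 243 242] | 204 [-35.7  -2.2  15.1] [237 242 242] | 210 [-30.6  -2.2  14.7] [238 243 243] | 216 [-25.5  -2.2  14.8] [238 243 243] | 222 [-20.5  -2.2  15.3] [238 243 243] | 228 [-15.4  -2.2  15.2] [238 243 243] | 234 [-10.2  -2.2  14.7] [238 243 243] | 240 [-5.1 -2.2 15. ] [239 244 244] | 246 [ 0.2 -2.2 14.8] [238 243 244] | 252 [ 5.3 -2.2 15.1] [238 243 244] | 258 [10.6 -2.2 15. ] [237 242 243] | 264 [15.9 -2.2 14.8] [238 243 244] | 270 [21.2 -2.2 14.9] [238 243 244] | 276 [26.4 -1.4 15.1] [237 242 244] | 282 [31.9 -2.2 14.8] [237 242 243] | 288 [37.1 -2.2 15.2] [237 242 243] | 294 [42.5 -2.3 15.1] [236 229 235] | 300 [48.  -2.3 15.1] [220 227 233] | 306 [53.4 -2.3 15.1] [119 118 118] | 312 [58.9 -2.3 15.1] [120 120 119] | 318 [64.1 -2.3 15.6] [147 146 138] | 324 [68.7 -2.3 17.4] [218 215 201] | 330 [ 176.5   -1.7 -182.6] [37 38 37] | 336 [ 190.3   -3.2 -190.8] [32 31 32] | 342 [ 203.7   -3.2 -197.8] [86 85 87] | 348 [ 217.5   -3.3 -204.9] [10  8  9] | 354 [ 234.3   -3.3 -216.3] [35 36 35] | 360 [ 250.1   -3.4 -225.4] [36 37 39] | 366 [ 266.5   -3.4 -234.9] [33 29 30] | 372 [ 279.5   -3.5 -238.4] [126 122 114] | 378 [ 284.6   -3.4 -229.7] [121 116 109] |
```

View pics/c4.png

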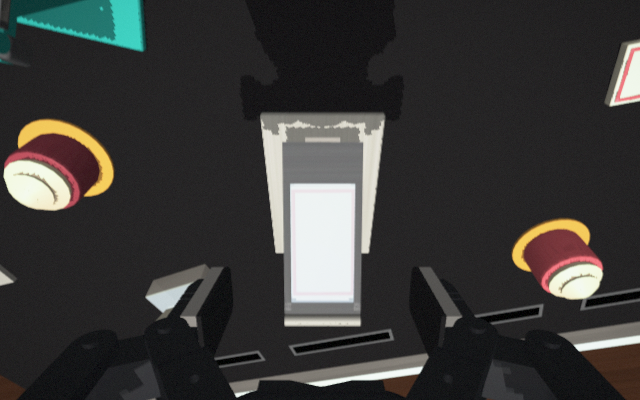

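View pics/c4s.png

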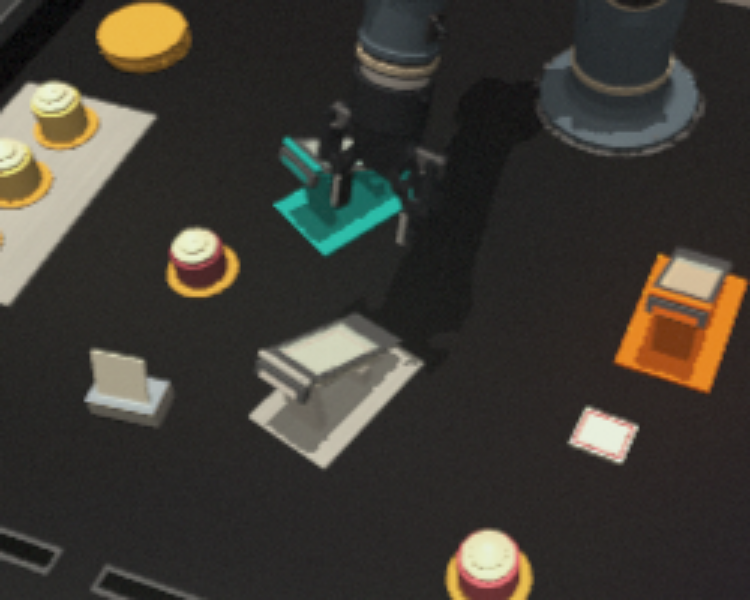

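Run:
```python
from h import *
for name in('p3','c4'):
    f=pickle.load(open(name+'.pkl','rb')); I=f['image'].astype(float); pink=I[...,0]-I[...,1]
    R=np.array(f['R']);o=(-R.T@f['t']-SEAT)@S
    def onp(u,v,h=.008):
        d=np.array([(u-f['cx'])/f['fx'],(v-f['cy'])/f['fy'],1])@R@S; return (o+d*((h-o[2])/d[2]))*1e3
    col=pink[:,310:330].mean(1); row=pink[225:265,:].mean(0)
    def c(a,l,h): w=np.clip(a[l:h]-a[l:h].min()-3,0,None); return l+(w*np.arange(h-l)).sum()/w.sum()
    if name=='p3': v=(c(col,187,200),c(col,333,347)); u=(c(row,272,290),c(row,355,373))
    else: v=(c(col,184,200),c(col,286,302)); u=(c(row,288,302),c(row,345,356))
    print(name,v,u,'x',[onp(320,q)[0].round(1) for q in v],'y',[onp(q,245)[1].round(1) for q in u])
```

```text
p3 (np.float64(193.83422236167766), np.float64(339.784974717072)) (np.float64(278.33293721529014), np.float64(363.87033348326156)) x [np.float64(-45.6), np.float64(45.4)] y [np.float64(-24.7), np.float64(26.4)]
c4 (np.float64(190.6070878274268), np.float64(292.9130913091309)) (np.float64(292.91970352069177), np.float64(352.18772563176896)) x [np.float64(-46.3), np.float64(44.3)] y [np.float64(-25.3), np.float64(26.1)]
```

The ticket hasn't moved: centre at x ≈ −0.1 before closing and −1.0 after, y ≈ +0.9 and +0.4 mm. The cover lies parallel to the bed at 15.1 mm and the arm is clear of everything, so I'm handing in.

```bash
python3 -c "
from h import *
robot.sleep(.3); print(robot.sense()['t']); robot.close_job()"
```

```text
38.6083
the job is handed in; nothing more can be done
```

I laid the long ticket on the bed against the stop ledge, swung the cover down from behind and pressed it shut. I handed the job in at 38.6 s, and no verdict was reported.

**Last checks:**
- **Ticket:** its centre measured about −1.0 mm along the slope and +0.4 mm across after closing. Before closing it measured about −0.1 and +0.9 mm, and it lay flat on the bed. The camera is good to about 2 mm, so the small shift is within its error.
- **Cover:** the outer face measured about 15.1 mm off the bed all along its length (15 mm is shut). It stayed there after I let go, so the catch holds.
- **Bystanders and robot:** the short ticket, pastries and sign block look unmoved by eye, but I did not measure them. The arm stood clear of everything.

**What did not go as planned:**
- **Press force:** my 28 N contact stop did not trigger on the final press, and the wrist force reached about 53 N. It was the fingertips pressing on the tab, and it stayed under the 120 N wrist limit. I expect the 40 N limit covers only the arm and gripper body, but I could not confirm that.
- **Camera offset:** the wrist camera read about 1.5–2 mm off sideways, so I shifted the ticket 1.8 mm across before setting it down.

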